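# Stand the recipe tablet up on its swing-out foot

### The arm

A 7-joint arm with a two-finger parallel gripper is mounted at the origin on a cart in front of the work surface, level with it; the furniture and walls round the work are solid. World frame = base frame: x ahead of the robot, y to its left, z up, the work surface at z = 0. Lengths are in mm, angles in degrees, forces in N, time in s.
With the tool pointing down it reaches from about 400 to 750 mm from the base axis. Payload 19.5 kg.
Tool frame: the origin (TCP) lies at the very end of the fingers, on their centre line; the grasp point (between the pads) lies 19 mm behind it (bot.pinch_z is the distance from the TCP to the grasp point, in mm); z points along the fingers, y is the line along which they close (so a half turn about z gives the same grasp; the last joint's range is limited). The gripper opens to 85 mm and grips with 20 to 120 N. Pads are 22 mm wide; open, the fingers measure 114 mm over their backs; the gripper's body (76 mm by 85 mm) begins 54 mm behind the grasp point. The pads swing forward as they close: fully open they stand 13 mm farther back than shut.
Start: joints at [64.933, 40.479, -1.581, 85.061, 1.261, 54.483, -4.326], TCP at [221.68, -530.521, 231.268] pointing down, gripper open.
Joint ranges: [-155.06, 155.06], [-18.47, 123.98], [-90, 86.84], [0, 140.48], [-83.41, 263.41], [0, 116], [-161.91, 161.91]. Speed limits (degrees/s): [108.29, 108.29, 147.25, 147.25, 172.46, 172.46, 172.46].

### API

Orientations are given as [roll, pitch, yaw] about the fixed x, y, z axes, in that order (R = Rz(yaw) Ry(pitch) Rx(roll)).
In Python, from station import monitor, vision, workorder, bot gives the robot as it stands. The module is installed in compiled form; this text tells all that it offers.
- The arm moves only by the tool move_arm, never from a script. Its argument "motion" is text: rows parted by semicolons, each of 7 numbers parted by spaces: the turn, a rotation vector about the world's x, y, z in rad, then the shift along the world's x, y, z in mm, then the opening, from -1 (shut) to 1 (fully open). In form: ax ay az dx dy dz claw; .... A call has 1 to 8 rows; each row shifts and turns the commanded pose from where the row before left it; what a row does not reach is not made up. A row lasts 1/12 s, in which the tool goes at most 41.7 mm and 7.16 degrees, less where a joint would pass 70% of its speed; a pose out of reach is approached as far as the arm can. A call with a gripper value outside its range is refused whole. The fingers move at their own pace and stop on an object; "squeeze" is the grip in N (left out, the last holds). Time passes only in rows, so rows that do not move let the fingers close. It gives the time, the measured TCP pose, the force, the opening and the grip force at its end, in the units of the state.
- monitor.read_state(): the state, without advancing time (a new reading comes with each control period).
- vision.grab_frame(name): name is "side" or "top"; returns a dict with "frame" (384x512x3 uint8, blue, green, red), "vertical_fov" (degrees; the focal length in pixels is half the picture's height over the tangent of half this angle, whatever the lens; pixels are square), "cx", "cy" (the principal point, pixels), "world_to_cam" (4x4, takes a point from world to camera coordinates). Camera axes: x right, y down, z forward; pixel columns grow to the right and rows downward; lengths in mm; the calibration is good to about 2 mm. A picture is of the moment at which its call begins. There is no depth.
- workorder.finish_job(): hands the job in; it is judged then, once.
The state is a dict: "time_s": time; "joint_positions": joint angles; "joint_velocities": joint speeds; "joint_torque": joint torques, N m; "ee_pos": TCP position; "orientation": TCP orientation; "contact_force": force on the tool from outside, world axes, zero at the start; "moment": the same for the moment, N m; "grip_width": finger opening in mm; "finger_force": force on a finger pad.
Only numpy, scipy, OpenCV 4.12 (cv2) and the standard library are available. Lean on these libraries where they do the work, as an engineer would, in place of code of your own. Each camera call takes 0.05 s, during which the arm holds its last target. There are 200 camera calls.

### The job

While the recipe tablet is still in its white dock, swing the wire foot with the orange knob fully out from its back. Then lift the tablet out (it has a carry ear on top) and stand it in the middle of the green mat, not the orange one: all its feet on the mat, squared up with the mat, screen towards the robot and the foot still out. Never let it fall over.

Things in the scene. Friction and masses are not known exactly. Their poses are not given: they have to be found in the camera images.
- tablet: Blue-cased tablet, about 0.45 kg, upright in a white dock: panel 12 thick (x), 150 wide (y), top edge 100 mm above the origin. Origin: middle of thickness and width, at the level its feet stand on. Screen faces -x, x points out of the back, z up. Rubber front feet at x -13 to +1, y +-53 mm. Standing with its foot out it spans x -13 to +107 mm.
- ear_grip (a point): Grip point in the carry ear, a plate 12 mm thick (along the tablet's x) and 40 wide that rises from the middle of the tablet's top edge to 138 mm above its origin; this point is 122 mm straight above the origin. Pinch it from above across its thickness.
- dock: White dock, fixed, 184 wide (y), 60 deep (x). Origin: centre of its underside; axes parallel to the tablet's. The tablet stands in it 6 mm above the worktop, its side edges in open-topped grooves 48 mm high (about 1 mm play): lift it straight up at least 50 mm to clear them.
- tablet_foot (a joint): Hinge of the steel wire foot on the tablet's back: 0 folded along the back, 1.571 fully out (a stop; points along the tablet's +x). Upright axis at x 13, y 45 mm in the tablet's frame; the knob is at x = 13 + 88 sin(q), y = 45 - 88 cos(q) mm. Light friction keeps it where it is left. Starts at 0 to 0.25. Its rubber tip is level with the front feet.
- foot_knob (a point): Grip point of the orange knob at the free end of the foot: an upright round peg 13 mm across, 100 to 140 mm above the tablet's origin, this point at 122 mm. The peg may turn between the pads, so the gripper need not turn with it: pinch from above, closing along the tablet's x.
- green_mat: Flat green mat with a white line near its edge, fixed, 160 (x) by 200 (y) by 3 mm. Origin: centre of the underside; x points away from the robot, yaw within 0.15. The tablet with its foot out is in the middle when its origin is 47 mm before the mat's centre (mat x = -0.047, y = 0, z = 0.003). An orange mat of the same size is a bystander.

How it is judged:
By the outcome, as a careful person would: the job done as asked, in the order asked, and still so for the second after the job is handed in, with the robot touching nothing.
It also fails if it takes over 51 s, if anything falls off the work surface, if the arm or the gripper's body presses on something with over 40 N, if the wrist force passes 120 N, or if a joint passes its speed limit or range.

## Working session

There is one attempt and no reset: what is moved stays moved. The work goes in short steps, Python scripts to look and compute and a tool call to move; the robot and the scene stay as the last step left them, time stands still between calls to the robot, and variables do not carry over. Pictures are saved under pics/ and viewed, at most 10 in all, crops included, and the job is handed in when it is done.

Besides the shell and the picture viewer there is one more tool, called after ">>>" as name(argument=value, ...) on one line, values as JSON. move_arm: Moves the arm, as the interface text tells. Its arguments: {"type":"object","properties":{"motion":{"type":"string"},"squeeze":{"type":"number"}},"required":["motion"]}

```bash
mkdir -p pics; cat > h.py <<'E'
import numpy as np, cv2
from station import monitor, vision, workorder, bot
def grab(n):
    d=vision.grab_frame(n); im=d["frame"]; f=im.shape[0]/2/np.tan(np.radians(d["vertical_fov"])/2)
    return im,dict(f=f,cx=d["cx"],cy=d["cy"],T=np.array(d["world_to_cam"]))
def ray(c,u,v):
    R=c["T"][:3,:3];t=c["T"][:3,3]
    return -R.T@t, R.T@np.array([(u-c["cx"])/c["f"],(v-c["cy"])/c["f"],1.])
def plane(c,u,v,z):
    o,d=ray(c,u,v); return o+d*(z-o[2])/d[2]
def two(c1,p1,c2,p2):
    o1,d1=ray(c1,*p1);o2,d2=ray(c2,*p2)
    s=np.linalg.lstsq(np.stack([d1,-d2],1),o2-o1,rcond=None)[0]
    a,b=o1+s[0]*d1,o2+s[1]*d2; return (a+b)/2,np.linalg.norm(a-b)
def proj(c,p):
    q=c["T"][:3,:3]@np.array(p)+c["T"][:3,3]; return q[:2]/q[2]*c["f"]+[c["cx"],c["cy"]]
E
python3 - <<'E'
from h import *
for n in("top","side"):
    im,c=grab(n); cv2.imwrite(f"pics/{n}0.png",im); print(n,c["f"],c["cx"],c["cy"],ray(c,c["cx"],c["cy"]))
s=monitor.read_state();print(s["time_s"],s["ee_pos"],s["orientation"],s["contact_force"])
E
```

```text
top 372.9842502616761 258.7606474865865 192.23505734917535 (array([3.87706017e+02, 8.52389290e-01, 1.05373885e+03]), array([ 0.11855449,  0.00478193, -0.99293603]))
side 405.3729059788956 262.33371235866144 188.9417325337179 (array([ 65.89278299, 686.1249548 , 653.54211646]), array([ 0.44756154, -0.68380667, -0.57627867]))
0.1 [ 221.58858954 -530.34435399  230.88711276] [-1.79946205e+02  1.14466877e-03  2.26741521e+01] [0.25601529 0.17249725 0.18639239]
```

View pics/top0.png

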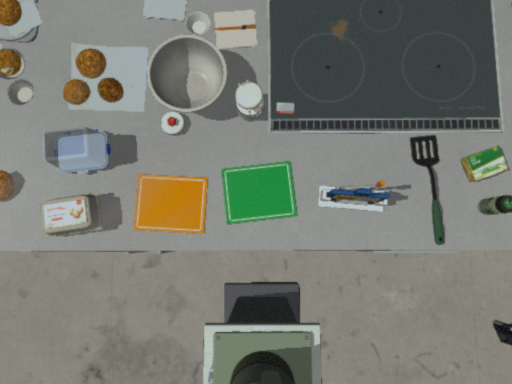

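View pics/side0.png

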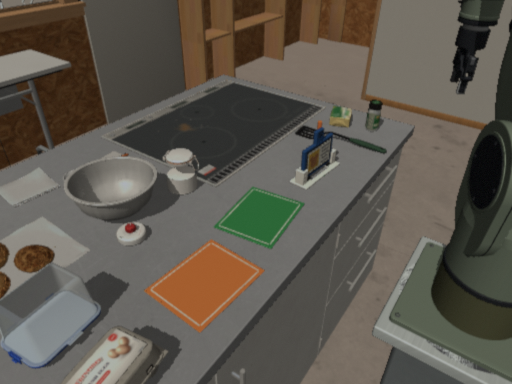

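The top view shows the green mat around (260,192), the dock and tablet around (354,198), and the knob around (380,184). In the side view the tablet is at (317,155) with the knob at (320,127).

```bash
cat > m.py <<'E'
from h import *
def blob(m):
    n,l,s,ce=cv2.connectedComponentsWithStats(m.astype(np.uint8)); i=1+np.argmax(s[1:,4]); return l==i,ce[i],s[i]
imt,ct=grab("top"); ims,cs=grab("side")
def hsv(im): return cv2.cvtColor(im,cv2.COLOR_BGR2HSV).astype(int)
def win(m,x0,x1,y0,y1):
    o=np.zeros_like(m); o[y0:y1,x0:x1]=m[y0:y1,x0:x1]; return o
ht,hs=hsv(imt),hsv(ims)
for nm,h,c,w in(("top",ht,ct,(210,310,150,235)),("side",hs,cs,(205,310,180,250))):
    b,ce,s=blob(win((abs(h[...,0]-65)<15)&(h[...,1]>120),*w))
    k,_=cv2.findContours(b.astype(np.uint8),0,1); pts=cv2.convexHull(max(k,key=cv2.contourArea)).reshape(-1,2)
    P=np.array([plane(c,u,v,3)[:2] for u,v in pts],np.float32); r=cv2.minAreaRect(P); print(nm,"mat",r)
ko=[]
for nm,h,c,w in(("top",ht,ct,(360,400,172,195)),("side",hs,cs,(305,335,115,150))):
    b,ce,s=blob(win((h[...,0]>4)&(h[...,0]<20)&(h[...,1]>150)&(h[...,2]>120),*w)); print(nm,"knob",ce,s); ko.append(ce)
print(two(ct,ko[0],cs,ko[1]))
print("knob top z136",plane(ct,*ko[0],136))
b,ce,s=blob(win((ht[...,0]>100)&(ht[...,0]<125)&(ht[...,1]>110),310,400,175,220)); print("blue",ce,s)
d=win((ht[...,1]<40)&(ht[...,2]>185),310,400,175,220); ys,xs=np.nonzero(d); P=np.array([plane(ct,u,v,10)[:2] for u,v in zip(xs,ys)],np.float32); print("dock",len(xs),cv2.minAreaRect(P))
A=cv2.resize(imt[170:222,310:415],None,fx=6,fy=6,interpolation=2);B=cv2.resize(ims[110:195,280:360],None,fx=6,fy=6,interpolation=2)
cv2.imwrite("pics/c1.png",np.vstack([A[:, :630], np.zeros((0,630,3),np.uint8)]));cv2.imwrite("pics/c2.png",B)
E
python3 m.py
```

```text
top mat ((514.4518432617188, 6.4392547607421875), (135.65806579589844, 173.49740600585938), 6.357011795043945)
side mat ((512.9657592773438, 8.907211303710938), (132.7795867919922, 168.71372985839844), 6.3606061935424805)
top knob [380.21875 183.25   ] [376 181   9   6  32]
side knob [319.1 123.9] [318 121   4   7  20]
(array([ 518.67919856, -296.59218836,  134.57005849]), np.float64(0.028769571771623245))
knob top z136 [ 518.46243677 -296.13554612  136.        ]
blue [358.22340426 192.89361702] [328 189  62  10 282]
dock 352 ((493.38555908203125, -257.62762451171875), (187.89308166503906, 55.5815315246582), 84.08705139160156)
```

View pics/c1.png

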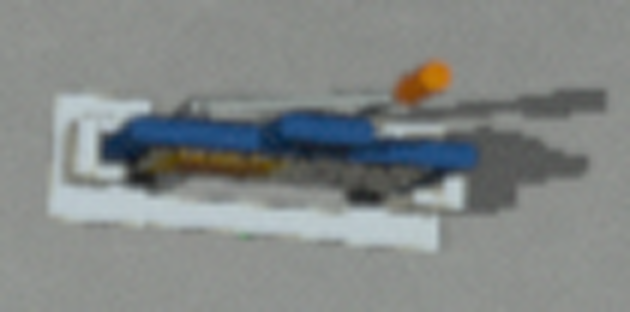

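View pics/c2.png

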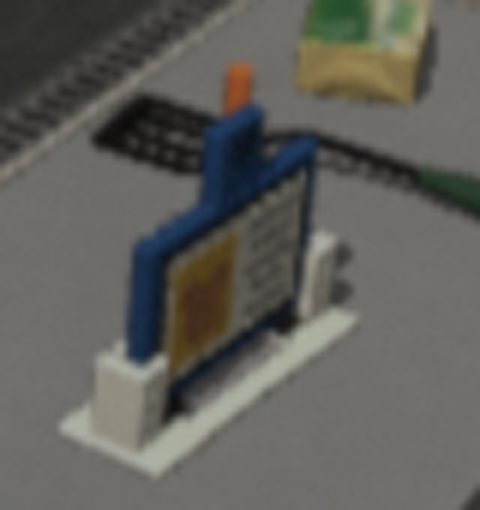

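The top crop shows the knob's top face around crop (433,75) and the ear top around (326,125). The tablet's y axis points image-left. In the side crop the ear top is around (235,118), and the screen faces the robot.

```bash
python3 - <<'E'
from h import *
imt,ct=grab("top"); ims,cs=grab("side")
t=lambda x,y:(310+(x+.5)/6-.5,170+(y+.5)/6-.5); s=lambda x,y:(280+(x+.5)/6-.5,110+(y+.5)/6-.5)
k=plane(ct,*t(433,75),146); print("knob",k, two(ct,t(433,75),cs,s(240,67)))
e=plane(ct,*t(328,125),144); print("ear",e,two(ct,t(328,125),cs,s(235,119)))
a=plane(ct,*t(122,131),106);b=plane(ct,*t(476,153),106);print("edge",a,b,(a+b)/2,np.linalg.norm(a-b),np.degrees(np.arctan2(a[0]-b[0],a[1]-b[1])))
for yw in(-5.9,-4.5):
  w=np.radians(yw);R=np.array([[np.cos(w),-np.sin(w)],[np.sin(w),np.cos(w)]]);print("knob local",R.T@(k-e)[:2])
E
```

```text
knob [ 519.91339349 -296.77364877  146.        ] (array([ 519.58994494, -297.75323721,  143.90586572]), np.float64(1.3867389296804566))
ear [ 499.73110391 -253.6753213   144.        ] (array([ 499.62194039, -255.23969659,  139.51039398]), np.float64(1.4605067938421192))
edge [ 502.20543151 -176.54720019  106.        ] [ 492.14496203 -326.71818767  106.        ] [ 497.17519677 -251.63269393  106.        ] 150.50760288580645 3.832713726166227
knob local [ 24.50556671 -40.795439  ]
knob local [ 23.50153012 -41.38198552]
```

>>> move_arm(motion="0 0 0.1 30 22 0 1; 0 0 0.11 30 22 0 1; 0 0 0.11 30 22 0 1; 0 0 0.11 30 22 0 1; 0 0 0.11 30 22 0 1; 0 0 0.11 30 22 0 1; 0 0 0.11 30 22 0 1; 0 0 0.11 30 22 0 1", squeeze=30)

```text
time_s: 0.97
ee_pos: [462.9, -353.2, 231.4]
orientation: [-180.0, 0.0, 72.8]
contact_force: [1.0, -0.8, 1.1]
grip_width: 85.5
finger_force: 0.0
```

>>> move_arm(motion="0 0 0.109 28 28 -15 1; 0 0 0.109 29 28 -15 1; 0 0 0 0 0 -15 1; 0 0 0 0 0 -15 1; 0 0 0 0 0 -20 1; 0 0 0 0 0 -20 1; 0 0 0 0 0 -17 1; 0 0 0 0 0 0 1")

```text
time_s: 1.63
ee_pos: [516.1, -299.3, 112.1]
orientation: [-179.8, -0.1, 85.0]
contact_force: [-1.3, 0.5, -1.2]
grip_width: 85.6
finger_force: 0.0
```

```bash
python3 - <<'E'
from h import *
imt,ct=grab("top"); ims,cs=grab("side")
B=cv2.resize(ims[90:190,260:360],None,fx=4,fy=4,interpolation=2);A=cv2.resize(imt[150:250,310:410],None,fx=4,fy=4,interpolation=2)
cv2.imwrite("pics/d1.png",np.hstack([A,B]))
E
```

```text
(no output)
```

View pics/d1.png

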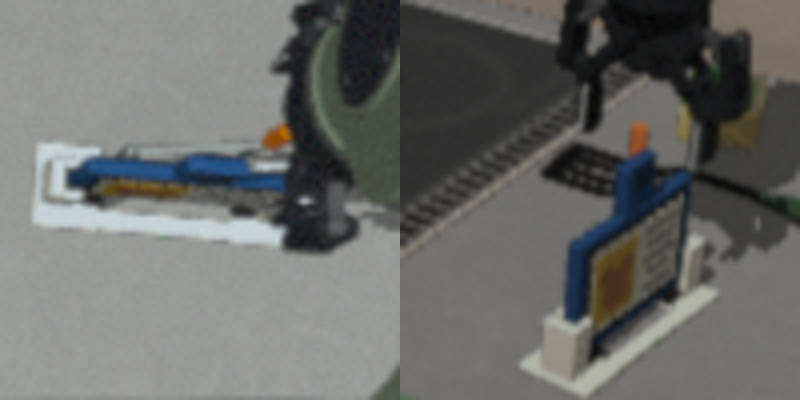

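The fingers straddle the knob, seen at (638,138) in the side half of the crop. Closing now.

>>> move_arm(motion="0 0 0 1 1 0 0; 0 0 0 0 0 0 -1; 0 0 0 0 0 0 -1; 0 0 0 0 0 0 -1; 0 0 0 0 0 0 -1; 0 0 0 0 0 0 -1; 0 0 0 0 0 0 -1; 0 0 0 0 0 0 -1", squeeze=20)

```text
time_s: 2.4
ee_pos: [518.4, -298.9, 115.3]
orientation: [180.0, 0.0, 85.0]
contact_force: [-0.9, 0.4, 6.6]
grip_width: 12.2
finger_force: 20.2
```

```bash
python3 - <<'E'
from h import *
s=monitor.read_state();p=s["ee_pos"];print(p,s["grip_width"],s["finger_force"])
w=np.radians(-5);R=np.array([[np.cos(w),-np.sin(w)],[np.sin(w),np.cos(w)]])
q0=0.125;k=lambda q:R@np.array([13+88*np.sin(q),45-88*np.cos(q)])
qs=np.linspace(q0,np.pi/2,17)
print(np.round(np.diff([k(q) for q in qs],axis=0),1), k(np.pi/2)-k(q0))
E
```

```text
[ 518.40533895 -298.9139127   115.25348165] 12.244371764731566 20.225158631801605
[[7.9 0.7]
 [7.8 1.4]
 [7.7 2.1]
 [7.5 2.8]
 [7.2 3.4]
 [6.8 4.1]
 [6.4 4.7]
 [6.  5.2]
 [5.5 5.7]
 [5.  6.2]
 [4.4 6.6]
 [3.8 7. ]
 [3.1 7.3]
 [2.4 7.6]
 [1.8 7.8]
 [1.  7.9]] [84.34537006 80.267654  ]
```

>>> move_arm(motion="0 0 0 8 1 0 -1; 0 0 0 8 1 0 -1; 0 0 0 8 2 0 -1; 0 0 0 7 3 0 -1; 0 0 0 7 3 0 -1; 0 0 0 7 4 0 -1; 0 0 0 6 5 0 -1; 0 0 0 6 5 0 -1")

```text
time_s: 3.07
ee_pos: [575.7, -274.3, 114.8]
orientation: [-180.0, -0.0, 85.0]
contact_force: [-4.0, 1.5, -1.6]
grip_width: 12.0
finger_force: 19.5
```

>>> move_arm(motion="0 0 0 6 6 0 -1; 0 0 0 5 6 0 -1; 0 0 0 4 7 0 -1; 0 0 0 4 7 0 -1; 0 0 0 3 7 0 -1; 0 0 0 2 8 0 -1; 0 0 0 2 8 0 -1; 0 0 0 1 8 0 -1")

```text
time_s: 3.73
ee_pos: [602.4, -217.2, 115.0]
orientation: [-180.0, 0.0, 85.0]
contact_force: [-5.9, -7.6, -2.5]
grip_width: 12.2
finger_force: 19.6
```

>>> move_arm(motion="0 0 0 0 1 0 -1; 0 0 0 0 1 0 -1; 0 0 0 0 0 0 -1")

```text
time_s: 3.98
ee_pos: [602.4, -215.8, 115.1]
orientation: [180.0, 0.0, 85.0]
contact_force: [-3.4, 0.1, -1.1]
grip_width: 12.4
finger_force: 19.7
```

>>> move_arm(motion="0 0 0 0 1 0 -1; 0 0 0 0 1 0 -1; 0 0 0 0 1 0 -1; 0 0 0 0 0 0 -1")

```text
time_s: 4.32
ee_pos: [602.5, -213.2, 115.2]
orientation: [180.0, 0.0, 85.0]
contact_force: [-1.8, -4.5, 0.8]
grip_width: 12.0
finger_force: 19.9
```

>>> move_arm(motion="0 0 0 0 1 0 -1; 0 0 0 0 1 0 -1; 0 0 0 0 1 0 -1; 0 0 0 0 0 0 -1")

```text
time_s: 4.65
ee_pos: [602.4, -212.0, 115.3]
orientation: [179.9, 0.2, 84.9]
contact_force: [-0.6, -13.0, 1.3]
grip_width: 12.2
finger_force: 19.9
```

The stop is reached. Releasing and moving aside to check.

>>> move_arm(motion="0 0 0 0 -1 0 0; 0 0 0 0 0 0 1; 0 0 0 0 0 0 1; 0 0 0 0 0 0 1; 0 0 0 0 0 20 1; 0 0 0 0 0 35 1; 0 0 0 0 0 35 1; 0 0 0 -20 30 10 1")

```text
time_s: 5.32
ee_pos: [586.1, -185.4, 219.7]
orientation: [179.5, 0.2, 84.7]
contact_force: [1.9, 1.1, -1.4]
grip_width: 85.3
finger_force: 0.0
```

>>> move_arm(motion="0 0 0 -20 35 0 1; 0 0 0 -20 35 0 1; 0 0 0 -20 35 0 1; 0 0 0 -20 35 0 1; 0 0 0 0 20 0 1; 0 0 0 0 0 0 1")

```text
time_s: 5.82
ee_pos: [501.9, -16.0, 215.7]
orientation: [180.0, -0.1, 85.3]
contact_force: [-0.3, 0.7, 0.4]
grip_width: 85.4
finger_force: 0.0
```

```bash
python3 - <<'E'
from h import *
imt,ct=grab("top"); ims,cs=grab("side")
A=cv2.resize(imt[165:225,310:410],None,fx=7,fy=7,interpolation=2)
cv2.imwrite("pics/e1.png",A);cv2.imwrite("pics/e1full.png",imt);cv2.imwrite("pics/e1s.png",ims)
E
```

```text
(no output)
```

View pics/e1.png

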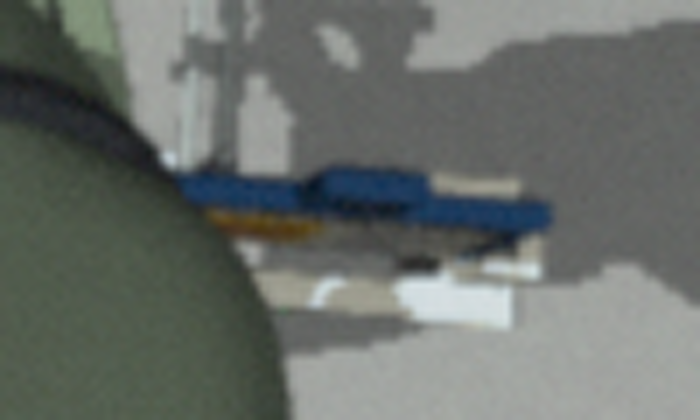

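The wire foot now stands nearly perpendicular to the panel, around crop (190,90). Next I'll measure the knob and the tablet's yaw from the same frame.

```bash
python3 - <<'E'
from h import *
_,ct=grab("top");im=cv2.imread("pics/e1full.png");h=cv2.cvtColor(im,cv2.COLOR_BGR2HSV).astype(int)
o=(h[...,0]>4)&(h[...,0]<20)&(h[...,1]>150)&(h[...,2]>90);o[:, :310]=0;o[:,400:]=0;o[:140]=0;o[185:]=0
y,x=np.nonzero(o);print("knob px",len(x),x.min() if len(x) else 0,x.max() if len(x) else 0,y.min() if len(x) else 0,y.max() if len(x) else 0)
if len(x): print(plane(ct,x.mean(),y.mean(),136))
# back edge of the tablet top (subpixel): per column first blue row
b=((h[...,0]>100)&(h[...,0]<125)&(h[...,1]>110)); P=[]
im0=cv2.imread("pics/top0.png")
for name,I in(("now",im),("start",im0)):
    s=(I[...,0].astype(float)-I[...,2]); P=[]
    for u in list(range(333,352))+list(range(374,386)):
        c=s[184:206,u]; 
        if c.max()<30: continue
        w=np.clip(c-15,0,None); P.append(plane(ct,u,184+(w*np.arange(22)).sum()/w.sum(),104)[:2])
    P=np.array(P);f=np.polyfit(P[:,1],P[:,0],1);r=P[:,0]-np.polyval(f,P[:,1]);print(name,len(P),"yaw",-np.degrees(np.arctan(f[0])),r.std(),"x at y=-254",np.polyval(f,-254))
    d=(I.min(2)>190); D=[]
    for u in range(322,380):
        v=np.nonzero(d[196:215,u])[0]
        if len(v): D.append(plane(ct,u,196+v.max()+.5,3)[:2])
    D=np.array(D)
    if len(D)>5: f=np.polyfit(D[:,1],D[:,0],1);print(" dock front yaw",-np.degrees(np.arctan(f[0])),len(D))
E
```

```text
knob px 29 343 349 148 154
[ 601.04175575 -214.17755125  136.        ]
now 29 yaw -5.640493243450625 0.46744411818260967 x at y=-254 496.94134170267256
 dock front yaw -11.555000731029802 16
start 31 yaw -5.2185884036652 0.38593264738397837 x at y=-254 496.834542414243
```

>>> move_arm(motion="0 0 -0.01 -1 -30 0 1; 0 0 0 -1 -35 0 1; 0 0 0 -1 -35 0 1; 0 0 0 -1 -35 0 1; 0 0 0 0 -35 0 1; 0 0 0 0 -35 0 1; 0 0 0 0 -30 0 1; 0 0 0 0 0 0 1")

```text
time_s: 6.63
ee_pos: [496.5, -263.4, 214.2]
orientation: [-179.9, 0.2, 84.0]
contact_force: [0.0, -0.7, -0.7]
grip_width: 85.6
finger_force: 0.0
```

>>> move_arm(motion="0 0 0 0 0 -20 1; 0 0 0 0 0 -20 1; 0 0 0 0 0 -20 1; 0 0 0 0 0 -20 1; 0 0 0 0 0 -16 1; 0 0 0 0 0 -8 1; 0 0 0 0 0 0 1; 0 0 0 0 0 0 1")

```text
time_s: 7.3
ee_pos: [498.3, -256.4, 111.3]
orientation: [-180.0, 0.0, 84.4]
contact_force: [1.2, -0.3, -0.2]
grip_width: 85.9
finger_force: 0.0
```

>>> move_arm(motion="0 0 0 0 5 0 0; 0 0 0 0 0 0 -1; 0 0 0 0 0 0 -1; 0 0 0 0 0 0 -1; 0 0 0 0 0 0 -1; 0 0 0 0 0 0 -1; 0 0 0 0 0 0 -1; 0 0 0 0 0 0 -1", squeeze=20)

```text
time_s: 7.97
ee_pos: [497.9, -250.9, 111.2]
orientation: [-179.9, 0.0, 84.4]
contact_force: [-3.5, 0.2, 7.1]
grip_width: 11.8
finger_force: 20.2
```

```bash
python3 -c "
from h import *
s=monitor.read_state();print(s['ee_pos'],s['orientation'],s['contact_force'],s['moment'],s['grip_width'])"
```

```text
[ 497.86929985 -250.91165268  111.16248561] [-1.79938882e+02  9.06036483e-03  8.44382455e+01] [-3.48623932  0.1948212   7.11866681] [0.20221036 1.08585941 0.0684397 ] 11.760399279872937
```

>>> move_arm(motion="0 0 0 0 0 0 -1; 0 0 0 0 0 0 -1; 0 0 0 0 0 4 -1; 0 0 0 0 0 8 -1; 0 0 0 0 0 10 -1; 0 0 0 0 0 12 -1; 0 0 0 0 0 12 -1; 0 0 0 0 0 12 -1", squeeze=60)

```text
time_s: 8.63
ee_pos: [498.6, -250.9, 170.5]
orientation: [179.9, 0.0, 84.4]
contact_force: [0.7, -0.3, -3.7]
grip_width: 11.1
finger_force: 58.8
```

>>> move_arm(motion="0 0 0 0 0 12 -1; 0 0 0 0 0 10 -1; 0 0 0 0 0 5 -1; 0 0 0 0 0 0 -1; 0 0 0 0 0 0 -1")

```text
time_s: 9.05
ee_pos: [498.3, -250.9, 196.1]
orientation: [180.0, 0.0, 84.4]
contact_force: [-0.8, -0.2, -4.1]
grip_width: 11.4
finger_force: 58.8
```

>>> move_arm(motion="0 0 0.01 -1 6 0 -1; 0 0 0.015 -2 13 0 -1; 0 0 0.015 -2 18 0 -1; 0 0 0.015 -2 18 0 -1; 0 0 0.015 -2 18 0 -1; 0 0 0.015 -2 18 0 -1; 0 0 0.015 -2 18 0 -1; 0 0 0.015 -2 18 0 -1")

```text
time_s: 9.72
ee_pos: [482.8, -122.5, 195.6]
orientation: [-180.0, -0.0, 91.1]
contact_force: [0.6, -0.1, -4.6]
grip_width: 11.0
finger_force: 58.8
```

>>> move_arm(motion="0 0 0.015 -2 18 0 -1; 0 0 0.015 -2 18 0 -1; 0 0 0.015 -2 18 0 -1; 0 0 0.015 -2 18 0 -1; 0 0 0.015 -2 18 0 -1; 0 0 0.015 -2 18 0 -1; 0 0 0.003 -2 12 0 -1; 0 0 0 -2 6 0 -1")

```text
time_s: 10.38
ee_pos: [466.8, 4.2, 195.7]
orientation: [-180.0, -0.0, 96.5]
contact_force: [0.5, -0.9, -3.6]
grip_width: 11.2
finger_force: 58.8
```

>>> move_arm(motion="0 0 0 0 0 -20 -1; 0 0 0 0 0 -20 -1; 0 0 0 0 0 -15 -1; 0 0 0 0 0 0 -1; 0 0 0 0 0 0 -1; 0 0 0 0 0 0 -1")

```text
time_s: 10.88
ee_pos: [467.5, 2.1, 141.7]
orientation: [180.0, 0.0, 96.4]
contact_force: [-0.8, 0.2, -3.0]
grip_width: 11.0
finger_force: 59.2
```

```bash
python3 - <<'E'
from h import *
imt,ct=grab("top"); ims,cs=grab("side")
cv2.imwrite("pics/ft.png",imt);cv2.imwrite("pics/fs.png",ims)
A=cv2.resize(imt[145:235,210:310],None,fx=4,fy=4,interpolation=2);B=cv2.resize(ims[110:260,200:310],(396,540),interpolation=2)
A=cv2.copyMakeBorder(A,0,180,0,0,0);cv2.imwrite("pics/f1.png",np.hstack([A,B]))
s=monitor.read_state();print(s["ee_pos"],s["orientation"],s["contact_force"])
E
```

```text
[467.68125262   2.07030193 141.83289566] [1.79929374e+02 4.82808090e-03 9.63474516e+01] [-0.30583918  0.13869651 -3.38920622]
```

View pics/f1.png

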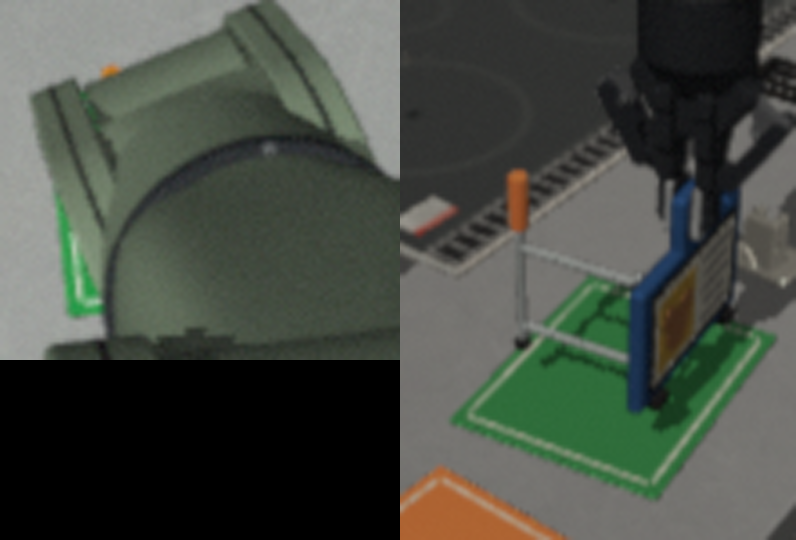

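Held upright with the foot out, over the mat. The knob top is at crop (517,173) and the foot tip at (520,342). I'll compare these with where they should project.

```bash
python3 - <<'E'
from h import *
_,cs=grab("side")
w=np.radians(6.35);R=np.array([[np.cos(w),-np.sin(w),0],[np.sin(w),np.cos(w),0],[0,0,1]]);o=np.array([467.6,2.1,36.7])
px=lambda x,y:np.array([200+(x-400+.5)/3.6-.5,110+(y+.5)/3.6-.5])
for n,l,p in(("knobtop",(101,45,140),(517,172)),("tip",(101,45,3),(521,344)),("+y back top",(6,75,100),(633,291)),("+y front top",(-6,75,100),(652,297)),("ear +y top",(0,20,138),(683,187)),("-y front top",(-6,-75,100),(738,210))):
    P=o+R@np.array(l); q=plane(cs,*px(*p),P[2]); print(n,proj(cs,P).round(1),px(*p).round(1),"offset local",(R.T@(q-P))[:2].round(1))
E
```

```text
knobtop [231.7 157.5] [232.1 157.4] offset local [-0.8 -0.7]
tip [232.9 205.1] [233.2 205.2] offset local [-1.  0.]
+y back top [262.  190.2] [264.4 190.5] offset local [-5.1 -1.7]
+y front top [266.8 191.8] [269.6 192.1] offset local [-6.1 -1.8]
ear +y top [276.1 164.8] [278.2 161.6] offset local [  1.8 -14.8]
-y front top [294.7 160.9] [293.5 168. ] offset local [-11.   31.4]
```

```bash
python3 - <<'E'
from h import *
_,cs=grab("side")
im=cv2.imread("pics/fs.png")
A=cv2.resize(im[150:232,225:300],None,fx=7,fy=7,interpolation=2)
w=np.radians(6.35);R=np.array([[np.cos(w),-np.sin(w),0],[np.sin(w),np.cos(w),0],[0,0,1]]);o=np.array([467.6,2.1,36.7])
for l in((6,75,100),(-6,75,100),(-6,-75,100),(6,20,100),(6,20,138),(-6,20,138),(-6,-20,138),(6,-75,100),(-6,75,20),(6,75,20),(101,45,140),(101,45,100),(101,45,0),(13,45,60)):
    u=proj(cs,o+R@np.array(l)); cv2.circle(A,tuple(int(round(k)) for k in ((u-[225,150]+.5)*7)),2,(0,255,255),-1)
cv2.imwrite("pics/g1.png",A)
E
```

```text
(no output)
```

View pics/g1.png

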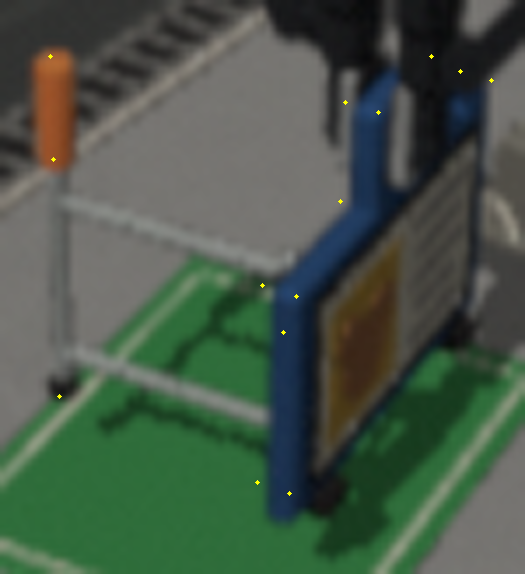

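The foot matches the model to about 1 mm. The panel reads about 4 mm nearer the robot, but that is within the margins. Shifting 2 mm forward, then lowering.

>>> move_arm(motion="0 0 0 2 0 -8 -1; 0 0 0 0 0 -8 -1; 0 0 0 0 0 -7 -1; 0 0 0 0 0 -5 -1; 0 0 0 0 0 -2 -1; 0 0 0 0 0 -1 -1; 0 0 0 0 0 0 -1; 0 0 0 0 0 0 -1")

```text
time_s: 11.75
ee_pos: [469.4, 2.2, 110.1]
orientation: [180.0, 0.0, 96.4]
contact_force: [0.1, 0.4, -3.7]
grip_width: 11.2
finger_force: 59.3
```

>>> move_arm(motion="0 0 0 0 0 -1 -1; 0 0 0 0 0 -1 -1; 0 0 0 0 0 0 -1; 0 0 0 0 0 0 -1")

```text
time_s: 12.08
ee_pos: [469.4, 2.2, 108.3]
orientation: [180.0, 0.0, 96.4]
contact_force: [-2.4, -0.7, 4.6]
grip_width: 11.6
finger_force: 60.7
```

>>> move_arm(motion="0 0 0 0 0 0 -0.6; 0 0 0 0 0 0 -0.4; 0 0 0 0 0 0 0; 0 0 0 0 0 0 0.5; 0 0 0 0 0 0 1; 0 0 0 0 0 0 1; 0 0 0 0 0 5 1; 0 0 0 0 0 15 1", squeeze=20)

```text
time_s: 12.75
ee_pos: [468.7, 2.2, 127.3]
orientation: [-179.9, -0.0, 96.4]
contact_force: [0.3, -0.4, 0.3]
grip_width: 85.3
finger_force: 0.0
```

>>> move_arm(motion="0 0 0 0 0 30 1; 0 0 0 0 0 30 1; 0 0 0 0 0 30 1; 0 0 0 0 -35 0 1; 0 0 0 0 -35 0 1; 0 0 0 0 -35 0 1; 0 0 0 0 -35 0 1; 0 0 0 0 -35 0 1")

```text
time_s: 13.42
ee_pos: [468.9, -174.6, 218.5]
orientation: [180.0, 0.0, 96.4]
contact_force: [0.8, -0.3, 0.7]
grip_width: 85.4
finger_force: 0.0
```

>>> move_arm(motion="0 0 0 0 -35 0 1; 0 0 0 0 -35 0 1; 0 0 0 0 -35 0 1; 0 0 0 0 -20 0 1; 0 0 0 0 0 0 1; 0 0 0 0 0 0 1")

```text
time_s: 13.92
ee_pos: [468.9, -298.4, 218.0]
orientation: [-180.0, -0.0, 96.3]
contact_force: [0.4, 1.1, 0.5]
grip_width: 85.9
finger_force: 0.0
```

```bash
python3 - <<'E'
from h import *
imt,ct=grab("top"); ims,cs=grab("side")
cv2.imwrite("pics/it.png",imt);cv2.imwrite("pics/is.png",ims)
A=cv2.resize(imt[150:240,210:310],(400,360),interpolation=2);B=cv2.resize(ims[150:260,205:315],(400,400),interpolation=2)
A=cv2.copyMakeBorder(A,0,40,0,0,0)
w=np.radians(6.36);R=np.array([[np.cos(w),-np.sin(w),0],[np.sin(w),np.cos(w),0],[0,0,1]]);m=np.array([513.7,7.7,0])
for x in(-80,80):
  for y in(-100,100):
    P=m+R@np.array([x,y,3]);
    for X,c,o,k in((A,ct,(210,150),4),(B,cs,(205,150),400/110)): cv2.circle(X,tuple(int(round(v)) for v in (proj(c,P)-o+.5)*k),3,(255,0,255),-1)
t=np.array([467,2.5,3])
for l in((-6,75,100),(-6,-75,100),(6,75,100),(6,-75,100),(6,20,138),(6,-20,138),(-6,20,138),(-6,-20,138),(101,45,140),(-13,53,0),(-13,-53,0),(101,45,0)):
    for X,c,o,k in((A,ct,(210,150),4),(B,cs,(205,150),400/110)): cv2.circle(X,tuple(int(round(v)) for v in (proj(c,t+R@np.array(l))-o+.5)*k),2,(0,255,255),-1)
cv2.imwrite("pics/i1.png",np.hstack([A,B]))
E
```

```text
(no output)
```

View pics/i1.png

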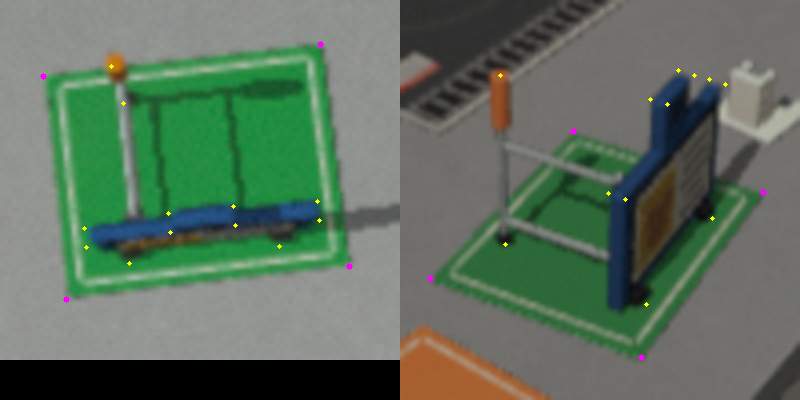

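The tablet stands upright on the green mat, about 0.5° from square and about 3 mm off centre. The screen faces the robot, the foot is fully out, and the arm is clear.

```bash
python3 -c "
from h import *
print(workorder.finish_job())"
```

```text
the job is handed in; nothing more can be done
None
```

I swung the foot fully out in the dock, then stood the tablet on the green mat, screen towards the robot, about 3 mm off centre and 0.5° from square; it never fell, and I handed the job in at about 14 s (no verdict was returned).

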